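# Release the ratchet clamp and rack the glued heel

## Robot

A 6-joint arm with a two-finger parallel gripper is mounted at the origin on the work surface. World frame = base frame: x ahead of the robot, y to its left, z up, the work surface at z = 0. Lengths are in m, angles in rad, forces in N, time in s.
With the tool pointing down it reaches from about 0.275 to 0.85 m from the base axis. Payload 5.2 kg.
Tool frame: the origin (TCP) lies at the very end of the fingers, on their centre line; the grasp point (between the pads) lies 19 mm behind it; z points along the fingers, y is the line along which they close (so a half turn about z gives the same grasp; the last joint's range is limited). The gripper opens to 85 mm and grips with 20 to 120 N. Pads are 22 mm wide; open, the fingers measure 114 mm over their backs; the gripper's body (76 mm by 85 mm) begins 54 mm behind the grasp point. The pads swing forward as they close: fully open they stand 13 mm farther back than shut.
Start: joints at [0.949, 0.259, 1.535, -0, 1.348, -0.203], TCP at [0.224, 0.502, 0.2] pointing down, gripper open.
Joint ranges: [-3.14, 3.14], [-0.91, 2.08], [0.19, 2.58], [-1.22, 4.36], [0.22, 2.71], [-3.12, 3.12]. Speed limits (rad/s): [2.57, 2.57, 3.14, 3.14, 3.14, 3.14].

## Interface

Orientations are given as a rotation vector (axis times angle).
In Python, from workcell import * gives the robot as it stands. The module is installed in compiled form; this text tells all that it offers.
- The arm moves only by the tool carry_out, never from a script. Its argument "rows" is a list that holds one entry, the list of rows, each a list of 5 numbers: the shift along the tool's x, y, z in m, then the turn about the tool's z in degrees, then the opening in per cent of the stroke, from 0 (shut) to 100 (fully open). In form: [[[tx, ty, tz, yaw, hand], ...]]. A call has 1 to 5 rows; each row shifts and turns the commanded pose from where the row before left it, along the tool's axes as they then stand; what a row does not reach is not made up. A row lasts 1/8 s, in which the tool goes at most 62.5 mm and 10.7 degrees, less where a joint would pass 70% of its speed; a pose out of reach is approached as far as the arm can. A call is refused whole if a number of a shift passes 0.0625 or a number of a turn 10.7, either way. A call with a gripper value outside its range is refused whole. The fingers move at their own pace and stop on an object; "newtons" is the grip in N (left out, the last holds). Time passes only in rows, so rows that do not move let the fingers close. It gives the time, the measured TCP pose, the force, the opening and the grip force at its end, in the units of the state.
- sense(): the state, without advancing time (a new reading comes with each control period).
- grab_frame(name): name is "side" or "top"; returns the picture (384x512x3 uint8, red, green, blue); there is no depth.
- get_calibration(name): a dict with "vfov" (degrees; the focal length in pixels is half the picture's height over the tangent of half this angle, whatever the lens; pixels are square), "cx", "cy" (the principal point, pixels), "origin" and "attitude" of the camera in the world. Camera axes: x right, y up, looking along -z (the intrinsics and any distortion apply to the point x, -y, -z); pixel columns grow to the right and rows downward; lengths in m; the calibration is good to about 2 mm. A picture is of the moment at which its call begins. get_calibration takes no time and is no camera call.
- close_job(): hands the job in; it is judged then, once.
The state is a dict: "t": time; "q": joint angles; "qvel": joint speeds; "joint_efforts": joint torques, N m; "ee_pos": TCP position; "tcp_rot": TCP orientation; "contact_force": force on the tool from outside, world axes, zero at the start; "wrist_torque": the same for the moment, N m; "finger_gap": finger opening in m; "grip_force": force on a finger pad.
Only numpy, scipy, OpenCV 4.12 (cv2) and the standard library are available. Lean on these libraries where they do the work, as an engineer would, in place of code of your own. Each camera call takes 0.05 s, during which the arm holds its last target. There are 200 camera calls.

## Task

The glue on the stacked shoe heel has set. Ease the red thumb plate down gently to lift the sprung pawl off the ratchet wheel - the spring is firm, do not lean on the plate with more than about 20 N - and keep it there until the clamp jaw has crept all the way back, then let the pawl drop in again. Only then take the heel out of the clamp and set it down, upright and not dropped, inside the wooden tray; leave the other things on the bench alone.

Things in the scene. Friction and masses are not known exactly. Their poses are not given: they have to be found in the camera images.
- clamp: Green ratchet clamp screwed to the bench, 335 mm long; origin on the bench, x along the slide from the wheel end (-x) to the fixed jaw (+x), z up. The heel stands between the jaws at x +70 mm, y 0, on a bed 40 mm high; jaw tops 69 mm high. Steel ratchet wheel, 60 mm across, on edge at x -90, y -50; pawl hinged at x -135, y -50, 62 mm high, nose on the wheel's top. All below 86 mm
- tail (a point): Point on the pawl's tail at clamp x -177, y -50, 62 mm high; the red thumb plate (26 x 34 mm, clamp x, y) sits there on a screw, its top face from 4 mm below to 4 mm above this point: feel for it. Pressed straight down it gives from 4 to 6 N, clears the loaded teeth at 8 to 14 N, 3.5 mm down; hard stop at 4.4 mm; never over 20 N. Let go half-way it may hang on the loaded tooth: press again
- pawl: the brass pawl, 10 mm wide, with its red thumb plate; origin on its hinge, 42 mm from the plate's centre and 43 mm from the nose; axes those of the clamp when seated; a spring seats it
- pawl_lift (a joint): angle of the pawl in rad: 0 seated between the teeth, 0.08 to 0.09 just clear of the teeth, 0.105 at its stop
- jaw (a joint): how far the moving jaw has backed off, in m: 0 clamped, 0.0254 all the way back. With the pawl held clear a spring drives it back slowly, in 3 to 4 s; if the pawl drops early it catches on the next tooth (every 5.2 mm) and can be lifted again
- heel: Stacked brown leather heel with black bottom, D-shaped from above: 60 mm along its x (flat face to -x, round back to +x), 52 mm wide with flat parallel y sides from x -30 to +4 mm, 45 mm high, 80 to 170 g. Origin at the centre of its underside, z up; axes start parallel to the clamp's. Both y sides are free to grip
- heel_top (a point): centre of the heel's top face, 45 mm above its underside
- tray: shallow open wooden tray fixed to the bench, 140 mm along its x, 130 mm along its y, walls 6 mm thick and 22 mm high; origin at the centre of its underside
- tray_in (a point): centre of the tray's inner floor, 6 mm above the bench
- tin: blue tin of tacks, 60 mm across, 50 mm high, beside the tray; origin under its centre; leave alone
- flask: aluminium glue bottle with black cap, 72 mm across, 170 mm high; origin under its centre; leave alone
- hammer: hammer lying on the bench; leave alone
- oring: black rubber ring 64 mm across lying on the bench; leave alone
Things that resemble listed ones, but are neither listed nor needed, are in the scene too. Several things have the shape of the heel; the one meant has the colours described above. Leave any grey look-alike of the tray alone.

How it is judged:
By the outcome, as a careful person would: the job done as asked, in the order asked, and still so for the second after the job is handed in, with the robot touching nothing.
It also fails if it takes over 69 s, if anything falls off the work surface, if the arm or the gripper's body presses on something with over 40 N, if the wrist force passes 120 N, or if a joint passes its speed limit or range.

## Working session

There is one attempt and no reset: what is moved stays moved. The work goes in short steps, Python scripts to look and compute and a tool call to move; the robot and the scene stay as the last step left them, time stands still between calls to the robot, and variables do not carry over. Pictures are saved under pics/ and viewed, at most 10 in all, crops included, and the job is handed in when it is done.

Besides the shell and the picture viewer there is one more tool, called after "Emit:" by a JSON object that holds its "name" and its "arguments", one argument or row to a line. carry_out: Moves the arm, as the interface text tells. Its arguments: {"type":"object","properties":{"rows":{"type":"array"},"newtons":{"type":"number"}},"required":["rows"]}

```bash
mkdir -p pics; python3 - <<'E'
from workcell import *
import cv2
for n in("top","side"):
    im=grab_frame(n); cv2.imwrite(f"pics/{n}0.png",im[:,:,::-1]); print(get_calibration(n))
s=sense(); print(s)
E
```

```text
{'vfov': 47.494790898321384, 'cx': 257.903611158384, 'cy': 187.95672001760025, 'origin': array([0.44498381, 0.04871061, 1.45246562]), 'attitude': array([ 0.08721017, -0.08170475, -1.59725746])}
{'vfov': 45.95189241285496, 'cx': 262.57792578495634, 'cy': 184.12851144027925, 'origin': array([-0.11154721, -0.83653945,  0.76389012]), 'attitude': array([ 0.97818159, -0.34492   , -0.63015418])}
{'t': 0.1, 'q': array([ 9.49217470e-01,  2.59282910e-01,  1.53598350e+00,  1.83987153e-05,
        1.34803238e+00, -2.02815405e-01]), 'qvel': array([-0.00074885,  0.00031897, -0.00434618,  0.00046224, -0.00017247,
       -0.00074197]), 'joint_efforts': array([ 1.73881490e-03, -4.46970606e+01, -2.91248596e+01, -3.08301651e-04,
        6.31986812e-03,  3.64336870e-05]), 'ee_pos': array([0.22330551, 0.50203611, 0.19894705]), 'tcp_rot': array([-6.52856852e-01, -3.07229213e+00,  2.44368666e-03]), 'contact_force': array([-0.10239606, -0.11296449,  0.64101455]), 'wrist_torque': array([-0.01749054, -0.01152912,  0.00024651]), 'grip_force': 0.0, 'finger_gap': 0.08550266247376216}
```

View pics/top0.png

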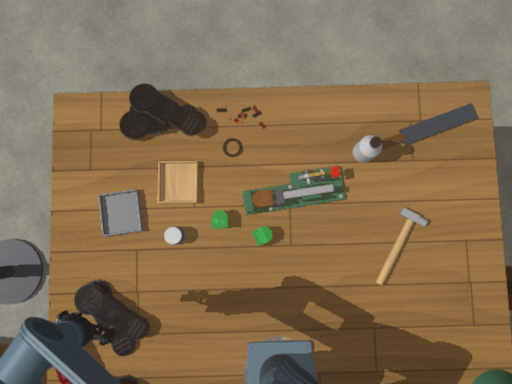

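View pics/side0.png

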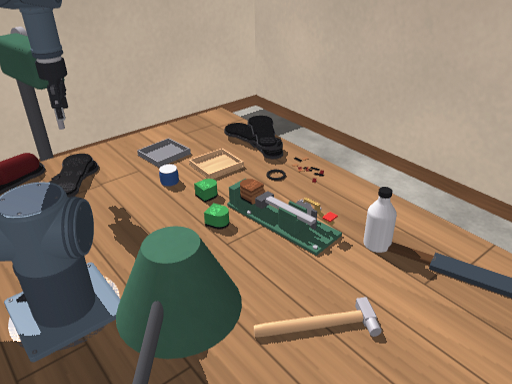

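The top view shows the clamp at about (295,190) with the heel at (263,198) and the red plate at (336,172). The wooden tray is at (178,182), the flask at (367,149) and the tin at (173,236). The side view agrees: plate (330,217), heel (252,187), tray (216,164).

```bash
cat > h.py <<'E'
import numpy as np,cv2
from scipy.spatial.transform import Rotation as R
from workcell import *
def ray(n,u,v):
    c=get_calibration(n); f=192/np.tan(np.radians(c['vfov']/2))
    d=R.from_rotvec(c['attitude']).apply([(u-c['cx'])/f,-(v-c['cy'])/f,-1]); return np.array(c['origin']),d
def plane(n,u,v,z):
    o,d=ray(n,u,v); return o+d*(z-o[2])/d[2]
def tri(a,b):
    o1,d1=ray("top",*a); o2,d2=ray("side",*b)
    s=np.linalg.lstsq(np.c_[d1,-d2],o2-o1,rcond=None)[0]
    p,q=o1+s[0]*d1,o2+s[1]*d2; return (p+q)/2,np.linalg.norm(p-q)
def proj(n,p):
    c=get_calibration(n); f=192/np.tan(np.radians(c['vfov']/2))
    x=R.from_rotvec(c['attitude']).inv().apply(np.array(p)-c['origin']); return c['cx']-f*x[0]/x[2],c['cy']+f*x[1]/x[2]
def blob(im,m,box):
    x0,y0,x1,y1=box; k=np.zeros(m.shape,np.uint8); k[y0:y1,x0:x1]=m[y0:y1,x0:x1]
    n,l,s,c=cv2.connectedComponentsWithStats(k); i=1+np.argmax(s[1:,4]); return c[i],s[i],(l==i).astype(np.uint8)
E
python3 - <<'E'
from h import *
T=cv2.imread("pics/top0.png");S=cv2.imread("pics/side0.png")
def red(i): i=i.astype(int); return ((i[:,:,2]>120)&(i[:,:,1]<70)&(i[:,:,0]<70)).astype(np.uint8)
a=blob(T,red(T),(320,160,350,185));b=blob(S,red(S),(315,205,345,230))
print("plate",a[0],a[1],b[0],b[1],tri(a[0],b[0]),plane("top",*a[0],.062))
print("base check proj base", proj("top",[0,0,0]))
ht=cv2.cvtColor(T,cv2.COLOR_BGR2HSV); 
print(T[198,255:275].tolist(), T[182,150:162].tolist())
a=cv2.resize(T[140:260,150:390],None,fx=3.3,fy=3.3,interpolation=cv2.INTER_CUBIC);cv2.imwrite("pics/c1.png",a)
a=cv2.resize(S[130:260,170:410],None,fx=3.3,fy=3.3,interpolation=cv2.INTER_CUBIC);cv2.imwrite("pics/c2.png",a)
E
```

```text
plate [334.9  171.55] [331 166  10  12  80] [329.6375 216.8375] [323 213  15   9  80] (array([ 0.6398258 , -0.19675517,  0.06245614]), np.float64(0.0017432506667021223)) [ 0.64056396 -0.19742151  0.062     ]
base check proj base (np.float64(279.25964494262416), np.float64(374.24552443426376))
[[46, 86, 131], [50, 88, 133], [51, 88, 132], [46, 86, 132], [48, 88, 132], [52, 88, 132], [51, 90, 136], [53, 93, 138], [50, 89, 134], [51, 91, 139], [51, 93, 141], [51, 88, 135], [50, 90, 134], [49, 87, 134], [49, 88, 131], [50, 87, 132], [48, 82, 120], [43, 73, 103], [51, 70, 81], [53, 68, 59]] [[70, 117, 153], [70, 116, 155], [73, 118, 155], [73, 118, 156], [73, 120, 156], [69, 117, 155], [74, 120, 157], [77, 127, 163], [101, 152, 188], [86, 131, 161], [60, 95, 118], [68, 101, 127]]
```

View pics/c1.png

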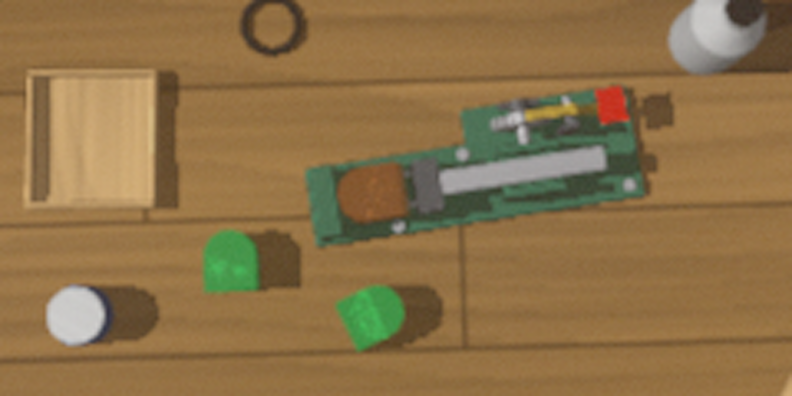

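View pics/c2.png

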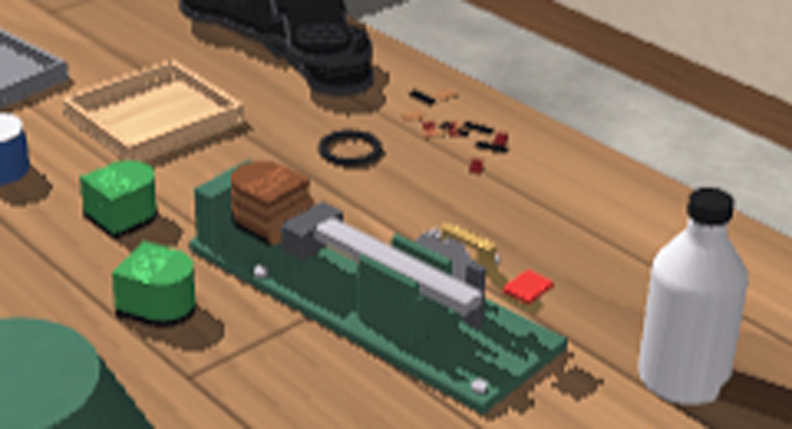

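The crops show the heel's top at crop (371,192) with its round side left. The clamp axis is tilted slightly, the tray rim is at crop (24–157, 69–208), and the plate is clear of the brass pawl.

```bash
python3 - <<'E'
from h import *
T=cv2.imread("pics/top0.png");S=cv2.imread("pics/side0.png")
i=T.astype(int); brown=((i[:,:,2]-i[:,:,0]>55)&(i[:,:,2]<150)&(i[:,:,1]<100)).astype(np.uint8)
c,s,m=blob(T,brown,(248,185,275,212)); cs=max(cv2.findContours(m,0,1)[0],key=len); 
print("heel top",c,s,cv2.minAreaRect(cs))
r=cv2.minAreaRect(cs)
print("rect centre@.085",plane("top",*r[0],.085))
P=np.array([.6400,-.1970]);H=plane("top",*r[0],.085)[:2]
v=H-P; print("yaw",np.degrees(np.arctan2(v[1],v[0])-np.arctan2(50,247)),np.linalg.norm(v),"exp",np.hypot(50,247))
q=[np.array(plane("top",150+x/3.3,140+y/3.3,.022)) for x,y in((26,69),(157,69),(156,208),(24,207))]
print("tray",np.round(q,4).tolist(),np.mean(q,0))
print("flask cap",plane("top",150+744/3.3,140+12/3.3,.17), tri((150+744/3.3,140+12/3.3),(170+711/3.3,130+202/3.3)))
# clamp yaw from base corner edges (bench level ~.01) long lower edge crop (317,245)-(648,196)
a=plane("top",150+317/3.3,140+245/3.3,.01);b=plane("top",150+648/3.3,140+196/3.3,.01);v=a-b;print("edge yaw",np.degrees(np.arctan2(v[1],v[0])),np.linalg.norm(v))
s=sense();print(R.from_rotvec(s['tcp_rot']).as_matrix().round(4).tolist())
E
```

```text
heel top [262.5704698  198.06711409] [252 189  21  18 298] ((261.9459228515625, 198.1756591796875), (16.439899444580078, 19.892276763916016), 80.53767395019531)
rect centre@.085 [0.5594371  0.03963269 0.085     ]
yaw 97.35772749993254 0.2499708225074216 exp 252.00992043965255
tray [[0.6987, 0.3813, 0.022], [0.6949, 0.2493, 0.022], [0.5547, 0.2522, 0.022], [0.5594, 0.3837, 0.022]] [0.62692319 0.31661659 0.022     ]
flask cap [ 0.70595715 -0.30309917  0.17      ] (array([ 0.70760815, -0.30498708,  0.16722487]), np.float64(0.002964890938407106))
edge yaw 96.80727395838264 0.3356849725588122
[[-0.9136, 0.4066, -0.001], [0.4066, 0.9136, -0.0014], [0.0004, -0.0017, -1.0]]
```

Emit:
{"name": "carry_out", "arguments": {
  "rows": [
    [[-0.045,-0.032,0,10,0],[-0.05,-0.023,0,10,0],[-0.053,-0.014,0,10,0],[-0.055,-0.005,0,10,0],[-0.055,0.005,0,10,0]]
  ],
  "newtons": 40
}}

```text
t: 0.72
ee_pos: [0.366, 0.2648, 0.1995]
tcp_rot: [-1.897, -2.504, 0.0]
contact_force: [0.8, -0.1, -0.7]
finger_gap: -0.0002
grip_force: 0.0
```

```bash
cat >> h.py <<'E'
Y=97.3
def go(p,ang=Y):
    "shift in tool axes from measured pose to p, and tool yaw left"
    s=sense(); M=R.from_rotvec(s['tcp_rot']).as_matrix(); d=M.T@(np.array(p)-s['ee_pos'])
    a=np.degrees(np.arctan2(M[1,0],M[0,0])); print("t",s['t'],"pos",s['ee_pos'].round(4),"shift mm",(d*1000).round(1),"yaw",round((a-ang+180)%360-180,2),"F",np.round(s['contact_force'],1),"gap",round(s['finger_gap'],4))
E
python3 -c "
from h import *
go([.64,-.197,.11])"
```

```text
t 0.725 pos [0.366  0.2648 0.1995] shift mm [-518.6  138.9   89.5] yaw 8.39 F [ 0.8 -0.1 -0.7] gap -0.0002
```

Emit:
{"name": "carry_out", "arguments": {
  "rows": [
    [[-0.055,0.015,0,8.4,0],[-0.055,0.023,0,0,0],[-0.055,0.023,0,0,0],[-0.055,0.023,0,0,0],[-0.055,0.023,0,0,0]]
  ]
}}

```text
t: 1.35
ee_pos: [0.5161, 0.0099, 0.1995]
tcp_rot: [-2.069, -2.363, -0.0]
contact_force: [0.5, -0.6, 1.0]
finger_gap: -0.0001
grip_force: 0.0
```

```bash
python3 -c "
from h import *
go([.64,-.197,.11])"
```

```text
t 1.35 pos [0.5161 0.0099 0.1995] shift mm [-221.5   95.5   89.4] yaw 0.29 F [ 0.5 -0.6  1. ] gap -0.0001
```

Emit:
{"name": "carry_out", "arguments": {
  "rows": [
    [[-0.055,0.024,0.0,0.3,0],[-0.055,0.024,0.01,0,0],[-0.055,0.024,0.02,0,0],[-0.0565,0.0235,0.02,0,0],[0,0,0.03,0,0]]
  ]
}}

```text
t: 1.98
ee_pos: [0.6391, -0.1984, 0.1191]
tcp_rot: [2.079, 2.352, -0.001]
contact_force: [-0.1, 1.0, 0.5]
finger_gap: 0.0002
grip_force: 0.0
```

```bash
python3 - <<'E'
from h import *
go([.64,-.197,.08])
T=grab_frame("top")[:,:,::-1];S=grab_frame("side")[:,:,::-1]
a=np.hstack([cv2.resize(T[130:220,290:390],(400,360)),cv2.resize(S[170:260,280:380],(400,360))]);cv2.imwrite("pics/p1.png",a)
E
```

```text
t 1.975 pos [ 0.6391 -0.1984  0.1191] shift mm [ 1.4  1.  39.1] yaw -0.23 F [-0.1  1.   0.5] gap 0.0002
```

View pics/p1.png

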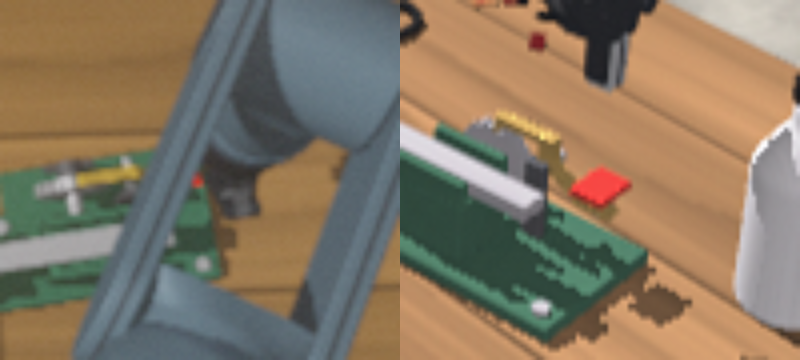

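The side crop shows the shut fingertips directly above the red plate, at crop (605,80) against (600,187).

Emit:
{"name": "carry_out", "arguments": {
  "rows": [
    [[0.001,0.001,0.02,-0.2,0],[0,0,0.018,0,0],[0,0,0.01,0,0],[0,0,0,0,0]]
  ]
}}

```text
t: 2.58
ee_pos: [0.6378, -0.1918, 0.072]
tcp_rot: [-2.07, -2.361, 0.001]
contact_force: [-1.0, -0.3, 1.3]
finger_gap: -0.0002
grip_force: 0.0
```

Emit:
{"name": "carry_out", "arguments": {
  "rows": [
    [[0,0,0.001,0,0],[0,0,0.001,0,0],[0,0,0,0,0]]
  ]
}}

```text
t: 2.95
ee_pos: [0.6385, -0.1925, 0.0709]
tcp_rot: [2.071, 2.362, 0.0]
contact_force: [0.2, -0.0, -0.2]
finger_gap: -0.0006
grip_force: 0.0
```

Emit:
{"name": "carry_out", "arguments": {
  "rows": [
    [[0,0,0.001,0,0],[0,0,0.001,0,0],[0,0,0,0,0]]
  ]
}}

```text
t: 3.32
ee_pos: [0.6382, -0.1924, 0.0684]
tcp_rot: [-2.071, -2.362, 0.0]
contact_force: [0.0, 0.5, 0.0]
finger_gap: -0.0001
grip_force: 0.0
```

Emit:
{"name": "carry_out", "arguments": {
  "rows": [
    [[-0.005,0.001,0,0,0],[0,0,0.001,0,0],[0,0,0.001,0,0],[0,0,0,0,0]]
  ]
}}

```text
t: 3.82
ee_pos: [0.6398, -0.1971, 0.0664]
tcp_rot: [-2.071, -2.362, 0.0]
contact_force: [-0.2, -0.3, 0.5]
finger_gap: 0.0002
grip_force: 0.0
```

Emit:
{"name": "carry_out", "arguments": {
  "rows": [
    [[0,0,0.001,0,0],[0,0,0,0,0]]
  ]
}}

```text
t: 4.08
ee_pos: [0.6399, -0.1971, 0.0654]
tcp_rot: [-2.071, -2.362, 0.0]
contact_force: [0.1, 0.3, 0.0]
finger_gap: 0.0005
grip_force: 0.0
```

Emit:
{"name": "carry_out", "arguments": {
  "rows": [
    [[0,0,0.001,0,0],[0,0,0,0,0]]
  ]
}}

```text
t: 4.32
ee_pos: [0.6399, -0.1971, 0.0644]
tcp_rot: [-2.071, -2.362, 0.0]
contact_force: [-0.1, -0.8, 0.4]
finger_gap: -0.0001
grip_force: 0.0
```

Emit:
{"name": "carry_out", "arguments": {
  "rows": [
    [[0,0,0.001,0,0],[0,0,0,0,0]]
  ]
}}

```text
t: 4.58
ee_pos: [0.6399, -0.1972, 0.0634]
tcp_rot: [-2.071, -2.362, 0.0]
contact_force: [-0.3, -0.1, -0.4]
finger_gap: 0.0
grip_force: 0.0
```

Emit:
{"name": "carry_out", "arguments": {
  "rows": [
    [[0,0,0.001,0,0],[0,0,0,0,0]]
  ]
}}

```text
t: 4.82
ee_pos: [0.6399, -0.1972, 0.0624]
tcp_rot: [-2.071, -2.362, 0.0]
contact_force: [0.8, 0.3, 0.5]
finger_gap: 0.0001
grip_force: 0.0
```

Emit:
{"name": "carry_out", "arguments": {
  "rows": [
    [[0,0,0.001,0,0],[0,0,0,0,0]]
  ]
}}

```text
t: 5.08
ee_pos: [0.6399, -0.1972, 0.0614]
tcp_rot: [-2.071, -2.362, 0.0]
contact_force: [0.6, -0.5, 0.0]
finger_gap: 0.0004
grip_force: 0.0
```

Emit:
{"name": "carry_out", "arguments": {
  "rows": [
    [[0,0,0.001,0,0],[0,0,0,0,0]]
  ]
}}

```text
t: 5.32
ee_pos: [0.6398, -0.1972, 0.0604]
tcp_rot: [-2.071, -2.362, 0.0]
contact_force: [-1.5, 0.0, -0.1]
finger_gap: 0.0
grip_force: 0.0
```

Emit:
{"name": "carry_out", "arguments": {
  "rows": [
    [[0,0,0.001,0,0],[0,0,0,0,0]]
  ]
}}

```text
t: 5.58
ee_pos: [0.6399, -0.1972, 0.0594]
tcp_rot: [-2.071, -2.362, 0.0]
contact_force: [-0.3, 0.2, -0.3]
finger_gap: -0.0001
grip_force: 0.0
```

Emit:
{"name": "carry_out", "arguments": {
  "rows": [
    [[0,0,0.001,0,0],[0,0,0,0,0]]
  ]
}}

```text
t: 5.82
ee_pos: [0.6399, -0.1972, 0.0584]
tcp_rot: [-2.071, -2.362, 0.0]
contact_force: [-1.0, -0.2, 0.4]
finger_gap: -0.0002
grip_force: 0.0
```

Emit:
{"name": "carry_out", "arguments": {
  "rows": [
    [[0,0,0.001,0,0],[0,0,0,0,0]]
  ]
}}

```text
t: 6.08
ee_pos: [0.6399, -0.1972, 0.0574]
tcp_rot: [-2.071, -2.362, 0.0]
contact_force: [0.7, 0.3, -0.9]
finger_gap: -0.0002
grip_force: 0.0
```

```bash
python3 - <<'E'
from h import *
S=grab_frame("side")[:,:,::-1]
cv2.imwrite("pics/p2.png",cv2.resize(S[170:245,290:390],(800,600),interpolation=cv2.INTER_CUBIC))
print(proj("side",sense()['ee_pos']))
E
```

```text
(np.float64(329.97352463960794), np.float64(218.37498766160437))
```

View pics/p2.png

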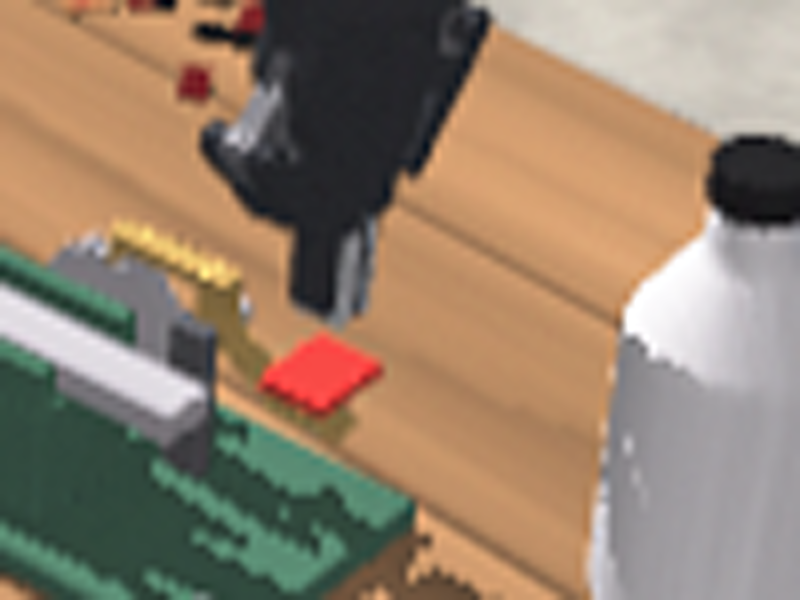

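The side crop shows the fingertip end at px (331,210), though the TCP projects to (330,218.4). The tip is off the plate's far corner or about 20 mm above it, so I check with the top view.

```bash
python3 - <<'E'
from h import *
T=grab_frame("top")[:,:,::-1]
p=sense()['ee_pos'];print(p,proj("top",p),proj("top",p+[0,0,.073]))
a=cv2.resize(T[140:215,300:400],(800,600),interpolation=cv2.INTER_CUBIC)
for k,c in((0,(0,0,255)),(.073,(255,0,0))):
    u=proj("top",p+[0,0,k]);cv2.circle(a,(int((u[0]-300)*8),int((u[1]-140)*8)),5,c,2)
cv2.imwrite("pics/p3.png",a)
E
```

```text
[ 0.63992812 -0.1972089   0.05751044] (np.float64(334.6060147232854), np.float64(171.94785483823384)) (np.float64(338.6579214449734), np.float64(168.52668313347428))
```

View pics/p3.png

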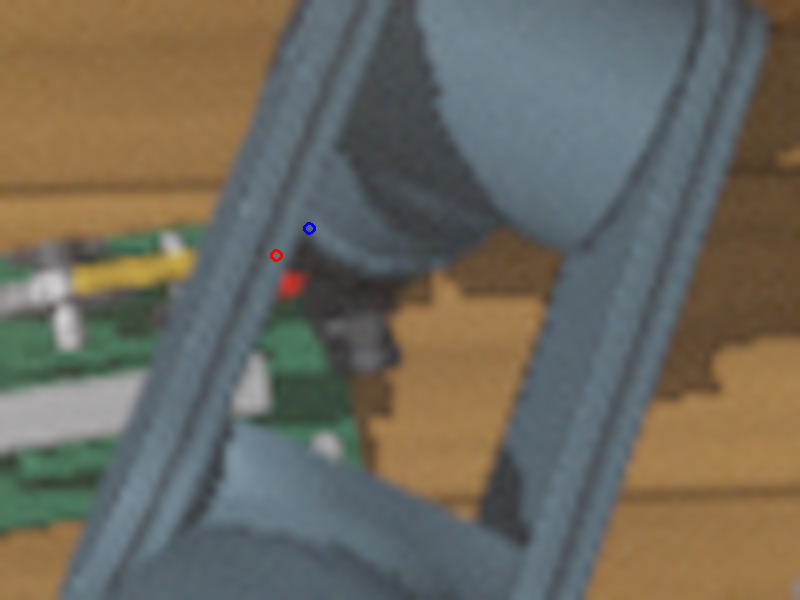

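The top view shows the gripper horizontally where it should be, so the finger ends look higher than the reported TCP. I keep feeling downward.

Emit:
{"name": "carry_out", "arguments": {
  "rows": [
    [[0,0,0.001,0,0],[0,0,0.001,0,0],[0,0,0,0,0]]
  ]
}}

```text
t: 6.55
ee_pos: [0.6398, -0.1971, 0.0553]
tcp_rot: [-2.071, -2.362, 0.0]
contact_force: [-0.0, -0.6, -0.0]
finger_gap: -0.0002
grip_force: 0.0
```

Emit:
{"name": "carry_out", "arguments": {
  "rows": [
    [[0,0,0.001,0,0],[0,0,0.001,0,0],[0,0,0,0,0]]
  ]
}}

```text
t: 6.92
ee_pos: [0.6399, -0.1971, 0.0534]
tcp_rot: [-2.071, -2.362, 0.0]
contact_force: [-0.0, -0.4, 0.4]
finger_gap: -0.0002
grip_force: 0.0
```

Emit:
{"name": "carry_out", "arguments": {
  "rows": [
    [[0,0,0.001,0,0],[0,0,0.001,0,0],[0,0,0,0,0]]
  ]
}}

```text
t: 7.3
ee_pos: [0.6398, -0.1972, 0.0514]
tcp_rot: [-2.071, -2.362, 0.0]
contact_force: [0.4, -0.0, 1.4]
finger_gap: 0.0
grip_force: 0.0
```

```bash
python3 - <<'E'
from h import *
S=grab_frame("side")[:,:,::-1]
cv2.imwrite("pics/p4.png",cv2.resize(S[180:240,300:380],(800,600),interpolation=cv2.INTER_CUBIC))
E
```

```text
(no output)
```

View pics/p4.png

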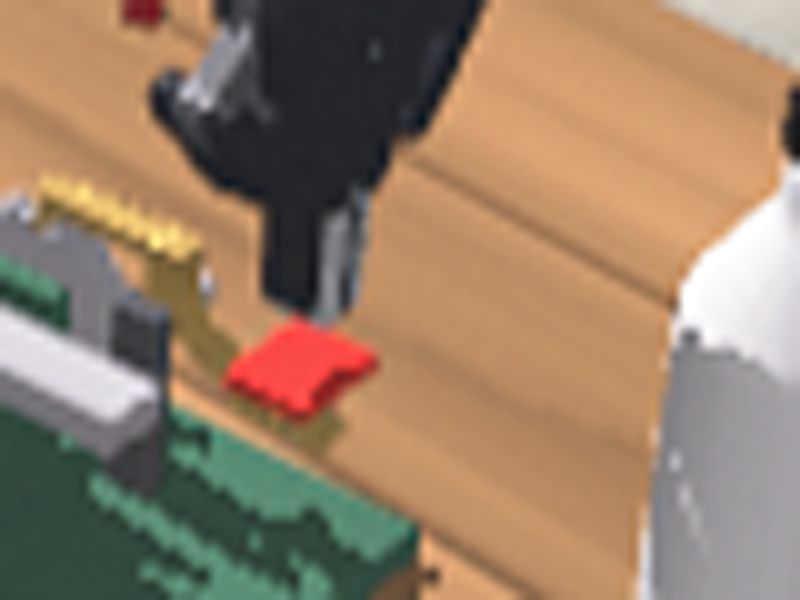

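The side crop shows the tip end at px (332,212), still above the plate, with its shadow falling on the plate's near-right edge. That means roughly 15 mm to go.

Emit:
{"name": "carry_out", "arguments": {
  "rows": [
    [[0,0,0.002,0,0],[0,0,0.002,0,0],[0,0,0.001,0,0],[0,0,0,0,0]]
  ]
}}

```text
t: 7.85
ee_pos: [0.6399, -0.1972, 0.0464]
tcp_rot: [-2.071, -2.362, 0.0]
contact_force: [0.4, 0.2, -0.6]
finger_gap: -0.0
grip_force: 0.0
```

Emit:
{"name": "carry_out", "arguments": {
  "rows": [
    [[0,0,0.001,0,0],[0,0,0.001,0,0],[0,0,0,0,0]]
  ]
}}

```text
t: 8.22
ee_pos: [0.6399, -0.1972, 0.0444]
tcp_rot: [-2.071, -2.362, 0.0]
contact_force: [-0.6, 0.7, -0.3]
finger_gap: 0.0003
grip_force: 0.0
```

Emit:
{"name": "carry_out", "arguments": {
  "rows": [
    [[0,0,0.001,0,0],[0,0,0.001,0,0],[0,0,0,0,0]]
  ]
}}

```text
t: 8.6
ee_pos: [0.6398, -0.1972, 0.0424]
tcp_rot: [-2.071, -2.362, 0.0]
contact_force: [0.2, 0.5, 0.1]
finger_gap: 0.0002
grip_force: 0.0
```

```bash
python3 - <<'E'
from h import *
S=grab_frame("side")[:,:,::-1]
cv2.imwrite("pics/p5.png",cv2.resize(S[180:240,300:380],(800,600),interpolation=cv2.INTER_CUBIC))
i=S.astype(int);m=((i[:,:,2]>120)&(i[:,:,1]<80)&(i[:,:,0]<80)).astype(np.uint8)
print(blob(S,m,(315,205,345,230))[:2], sense()['ee_pos'],sense()['contact_force'])
E
```

```text
(array([329.52941176, 217.51470588]), array([323, 214,  15,   8,  68], dtype=int32)) [ 0.63989259 -0.19719862  0.04247308] [-0.09534829  0.85960351 -0.26954487]
```

Emit:
{"name": "carry_out", "arguments": {
  "rows": [
    [[0,0,0.001,0,0],[0,0,0.001,0,0],[0,0,0,0,0]]
  ]
}}

```text
t: 9.02
ee_pos: [0.6398, -0.1971, 0.0404]
tcp_rot: [-2.071, -2.362, 0.0]
contact_force: [0.2, -1.3, -0.3]
finger_gap: -0.0
grip_force: 0.0
```

Emit:
{"name": "carry_out", "arguments": {
  "rows": [
    [[0,0,0.001,0,0],[0,0,0.001,0,0],[0,0,0,0,0]]
  ]
}}

```text
t: 9.4
ee_pos: [0.6398, -0.1972, 0.0384]
tcp_rot: [-2.071, -2.362, 0.0]
contact_force: [0.5, -0.4, -0.6]
finger_gap: 0.0001
grip_force: 0.0
```

Emit:
{"name": "carry_out", "arguments": {
  "rows": [
    [[0,0,0.001,0,0],[0,0,0.001,0,0],[0,0,0,0,0]]
  ]
}}

```text
t: 9.78
ee_pos: [0.6398, -0.1972, 0.0364]
tcp_rot: [-2.071, -2.362, 0.0]
contact_force: [-1.1, -0.8, 0.1]
finger_gap: 0.0004
grip_force: 0.0
```

```bash
cat > m.py <<'E'
from h import *
S=grab_frame("side")[:,:,::-1]
i=S.astype(int);m=((i[:,:,2]>120)&(i[:,:,1]<80)&(i[:,:,0]<80)).astype(np.uint8)
print(blob(S,m,(315,205,345,230))[:2], sense()['ee_pos'],sense()['contact_force'])
for r in range(204,226): print(r,''.join('R' if m[r,c] else '#' if i[r,c].max()<75 else 'o' if np.ptp(i[r,c])<35 else '.' for c in range(315,350)))
E
python3 m.py
```

```text
(array([329.28571429, 217.89285714]), array([323, 214,  15,   8,  56], dtype=int32)) [ 0.63988487 -0.19716911  0.03646707] [0.6643255  0.51213771 0.1518513 ]
204 .........###########oo.............
205 ...........#########o..............
206 ...........######oooo..............
207 .....o.....######oo#o..............
208 .....o.....######oo#o..............
209 .....o.....######oo#o..............
210 oo.........######oo#o..............
211 oo.........######oo#o..............
212 o#.........######oo#o..............
213 ##.........#####ooo#o..............
214 ##.........R####oooo...............
215 ##.........RRo##ooooRR.............
216 ##.......RRR..oooooRRRR............
217 o#......RRRRRRR.oRRRRR.............
218 oo......RRRR.RRRRRRR...............
219 oo.......RRRRRRRRRR................
220 o#.........RRRRRRR.................
221 o#...........RRRR..................
222 o##..o.............................
223 ######.............................
224 ##...#.............................
225 ##.................................
```

Emit:
{"name": "carry_out", "arguments": {
  "rows": [
    [[0,0,0.001,0,0],[0,0,0.001,0,0],[0,0,0,0,0]]
  ]
}}

```text
t: 10.2
ee_pos: [0.6398, -0.1972, 0.0344]
tcp_rot: [-2.071, -2.362, 0.0]
contact_force: [0.2, -0.4, 0.4]
finger_gap: -0.0002
grip_force: 0.0
```

Emit:
{"name": "carry_out", "arguments": {
  "rows": [
    [[0,0,0.001,0,0],[0,0,0.001,0,0],[0,0,0,0,0]]
  ]
}}

```text
t: 10.58
ee_pos: [0.6401, -0.1973, 0.0332]
tcp_rot: [2.071, 2.362, 0.0]
contact_force: [-0.8, 0.7, 4.1]
finger_gap: -0.0004
grip_force: 2.3
```

Emit:
{"name": "carry_out", "arguments": {
  "rows": [
    [[0,0,0.001,0,0],[0,0,0,0,0]]
  ]
}}

```text
t: 10.82
ee_pos: [0.6401, -0.1974, 0.0324]
tcp_rot: [2.071, 2.361, 0.0]
contact_force: [-1.5, 0.8, 6.0]
finger_gap: 0.0
grip_force: 2.9
```

Emit:
{"name": "carry_out", "arguments": {
  "rows": [
    [[0,0,0.001,0,0],[0,0,0.0005,0,0],[0,0,0,0,0]]
  ]
}}

```text
t: 11.2
ee_pos: [0.6402, -0.1975, 0.0313]
tcp_rot: [2.07, 2.361, 0.0]
contact_force: [-2.1, -0.3, 8.4]
finger_gap: -0.0003
grip_force: 4.0
```

Emit:
{"name": "carry_out", "arguments": {
  "rows": [
    [[0,0,0.001,0,0],[0,0,0,0,0]]
  ]
}}

```text
t: 11.45
ee_pos: [0.6402, -0.1974, 0.0303]
tcp_rot: [2.07, 2.361, 0.0]
contact_force: [-2.3, 1.0, 8.1]
finger_gap: 0.0001
grip_force: 4.0
```

Emit:
{"name": "carry_out", "arguments": {
  "rows": [
    [[0,0,0.0007,0,0],[0,0,0,0,0]]
  ]
}}

```text
t: 11.7
ee_pos: [0.6403, -0.1974, 0.03]
tcp_rot: [2.07, 2.361, 0.0]
contact_force: [-2.2, 0.7, 10.3]
finger_gap: 0.0002
grip_force: 4.9
```

```bash
cat > j.py <<'E'
from h import *
s=sense();print(s['t'],s['ee_pos'],s['contact_force'])
S=grab_frame("side")[:,:,::-1].astype(int)
# grey jaw/slide bar row profile: count rows
m=((np.ptp(S,axis=2)<30)&(S.max(2)>50)).astype(np.uint8)
for r in range(188,226,2): print(r,''.join('R' if S[r,c,2]>150 and S[r,c,1]<80 else 'o' if m[r,c] else '#' if S[r,c].max()<50 else '.' for c in range(235,340)))
E
python3 j.py
```

```text
11.7 [ 0.64027312 -0.19743014  0.02996178] [-2.20366511  0.68235173 10.28725358]
188 ..oo..................................................................................ooooo##############
190 oooo...................................................................................ooo###############
192 oooo.............................oo...................................................ooooo##############
194 oooooo......................ooooooooooo.............................................oooooo###############
196 ooooo#....................oooooooooooooo........................................ooooooooooo##############
198 oooooo###.............ooooooooooooooooooo.......................................o#ooooooo#oo############.
200 ooooooooo###o.......oooooooooooooooooooooooo....................oooo.............o#oo###################o
202 ooooooooooooo####....oooooooooooooooooooooooooooo.........o...oooooooooooo..........#o#################o.
204 oooooooooooooooo#o.ooooooooooooooooooooooooooooooooo.ooooo....oooooooooooooo.........o#################..
206 oooooooooooooooooooo.oooo
[... 370 characters left out ...]
ooooooooooooooooo.........o####ooooo....
214 .......oooo..oo...oooooooooooooooooooooooooooooooooooo.....ooooooooooooooooooooooo.........#####ooooo....
216 ...........oooo......ooooooooooooooooooooooooooooooooooooo....oooooooooooooooooooo........R..###oooo.....
218 ..............oooo.......ooooooooooooooooooooooooooooooooooooooooooooooooooooooooo.....RRRRRR..ooo...R...
220 ..................oooo......ooooooooooooooooooooooooooooooooo..oooooooooooooooooooo........RRRR..RR......
222 ......................ooo.......ooooooooooooooooooooooooooooooooooooooooooooooooooo...........RR.........
224 ..........................ooo.......ooooooooooooooooooooooooooooooooooo..ooooooooo.......................
```

Emit:
{"name": "carry_out", "arguments": {
  "rows": [
    [[0,0,0.0006,0,0],[0,0,0,0,0],[0,0,0,0,0],[0,0,0,0,0]]
  ]
}}

```text
t: 12.25
ee_pos: [0.6403, -0.1975, 0.0299]
tcp_rot: [2.07, 2.361, 0.0]
contact_force: [-3.9, 2.6, 12.3]
finger_gap: -0.0003
grip_force: 6.2
```

```bash
cat > j.py <<'E'
from h import *
s=sense();print(s['t'],s['ee_pos'],s['contact_force'])
S=grab_frame("side")[:,:,::-1];S0=cv2.imread("pics/side0.png")
t=S0[192:209,253:279]
# shift of jaw-head template
r=cv2.matchTemplate(S[180:230,240:320],t,cv2.TM_CCOEFF_NORMED);_,v,_,l=cv2.minMaxLoc(r);print("jaw shift px",l[0]+240-253,l[1]+180-192,v)
# expected for full travel
o=np.array(plane("side",265,199,.065));d=np.array([-np.cos(np.radians(Y)),-np.sin(np.radians(Y)),0])
print("full travel px",np.subtract(proj("side",o+d*.0254),(265,199)))
D=np.abs(S.astype(int)-S0).sum(2);print("changed px in heel/jaw box",(D[185:225,245:305]>60).sum())
E
python3 j.py
```

```text
12.25 [ 0.64034855 -0.19746996  0.02987131] [-3.87265269  2.62094447 12.33070522]
jaw shift px 2 1 0.976807177066803
full travel px [6.73651337 3.45543725]
changed px in heel/jaw box 332
```

The jaw is backing off (2 px of about 7), so I hold here.

Emit:
{"name": "carry_out", "arguments": {
  "rows": [
    [[0,0,0,0,0],[0,0,0,0,0],[0,0,0,0,0],[0,0,0,0,0],[0,0,0,0,0]]
  ]
}}

```text
t: 12.92
ee_pos: [0.6403, -0.1975, 0.0299]
tcp_rot: [2.07, 2.361, 0.0]
contact_force: [-4.1, 2.5, 13.0]
finger_gap: -0.0001
grip_force: 6.2
```

Emit:
{"name": "carry_out", "arguments": {
  "rows": [
    [[0,0,0,0,0],[0,0,0,0,0],[0,0,0,0,0],[0,0,0,0,0],[0,0,0,0,0]]
  ]
}}

```text
t: 13.55
ee_pos: [0.6403, -0.1975, 0.0299]
tcp_rot: [2.07, 2.361, 0.0]
contact_force: [-4.2, 1.4, 12.4]
finger_gap: 0.0001
grip_force: 6.2
```

Emit:
{"name": "carry_out", "arguments": {
  "rows": [
    [[0,0,0,0,0],[0,0,0,0,0],[0,0,0,0,0],[0,0,0,0,0],[0,0,0,0,0]]
  ]
}}

```text
t: 14.18
ee_pos: [0.6403, -0.1975, 0.0299]
tcp_rot: [2.07, 2.361, 0.0]
contact_force: [-3.9, 1.1, 12.1]
finger_gap: -0.0003
grip_force: 6.2
```

Emit:
{"name": "carry_out", "arguments": {
  "rows": [
    [[0,0,0,0,0],[0,0,0,0,0],[0,0,0,0,0],[0,0,0,0,0],[0,0,0,0,0]]
  ]
}}

```text
t: 14.8
ee_pos: [0.6403, -0.1975, 0.0299]
tcp_rot: [2.07, 2.361, 0.0]
contact_force: [-4.2, 1.9, 13.4]
finger_gap: -0.0002
grip_force: 6.2
```

```bash
python3 j.py
```

```text
14.8 [ 0.64033447 -0.19747194  0.02987904] [-4.1551118   1.86850728 13.36301898]
jaw shift px 6 3 0.9278818964958191
full travel px [6.73651337 3.45543725]
changed px in heel/jaw box 480
```

Emit:
{"name": "carry_out", "arguments": {
  "rows": [
    [[0,0,0,0,0],[0,0,0,0,0],[0,0,0,0,0],[0,0,0,0,0],[0,0,0,0,0]]
  ]
}}

```text
t: 15.48
ee_pos: [0.6403, -0.1975, 0.0299]
tcp_rot: [2.07, 2.361, 0.0]
contact_force: [-4.1, 1.5, 13.1]
finger_gap: 0.0001
grip_force: 6.2
```

Emit:
{"name": "carry_out", "arguments": {
  "rows": [
    [[0,0,0,0,0],[0,0,0,0,0],[0,0,0,0,0],[0,0,0,0,0],[0,0,0,0,0]]
  ]
}}

```text
t: 16.1
ee_pos: [0.6403, -0.1975, 0.0299]
tcp_rot: [2.07, 2.361, 0.0]
contact_force: [-3.4, 1.5, 12.8]
finger_gap: -0.0
grip_force: 6.2
```

Emit:
{"name": "carry_out", "arguments": {
  "rows": [
    [[0,0,0,0,0],[0,0,0,0,0],[0,0,0,0,0],[0,0,0,0,0],[0,0,0,0,0]]
  ]
}}

```text
t: 16.73
ee_pos: [0.6403, -0.1974, 0.0298]
tcp_rot: [2.07, 2.361, 0.0]
contact_force: [-4.3, 0.5, 12.9]
finger_gap: 0.0002
grip_force: 6.2
```

```bash
python3 j.py
```

```text
16.725 [ 0.64031554 -0.19744781  0.02984201] [-4.27115374  0.49660898 12.85741814]
jaw shift px 6 3 0.9279448986053467
full travel px [6.73651337 3.45543725]
changed px in heel/jaw box 485
```

```bash
python3 - <<'E'
from h import *
S=grab_frame("side")[:,:,::-1];S0=cv2.imread("pics/side0.png")
S=np.ascontiguousarray(S)
up=lambda a:cv2.resize(a,None,fx=6,fy=6,interpolation=cv2.INTER_CUBIC)
for b in((258,196,279,208),(290,208,318,228)):   # jaw head; bar end
    x0,y0,x1,y1=b
    r=cv2.matchTemplate(up(S[y0-2:y1+9,x0-2:x1+14]),up(S0[y0:y1,x0:x1]),cv2.TM_CCOEFF_NORMED);_,v,_,l=cv2.minMaxLoc(r);print(l[0]/6-2,l[1]/6-2,v)
E
```

```text
6.5 3.333333333333333 0.9734524488449097
7.666666666666666 3.833333333333333 0.9001016020774841
```

The jaw is fully back (6.5 px of 6.7 expected). Now I let the pawl drop in by rising slowly.

Emit:
{"name": "carry_out", "arguments": {
  "rows": [
    [[0,0,-0.001,0,0],[0,0,-0.0015,0,0],[0,0,-0.002,0,0],[0,0,-0.003,0,0],[0,0,-0.005,0,0]]
  ]
}}

```text
t: 17.45
ee_pos: [0.6396, -0.1971, 0.0398]
tcp_rot: [-2.071, -2.361, 0.0]
contact_force: [-0.3, -0.6, 0.3]
finger_gap: 0.0001
grip_force: 0.0
```

Emit:
{"name": "carry_out", "arguments": {
  "rows": [
    [[0,0,-0.03,0,0],[0,0,-0.05,0,0],[0.03,-0.01,-0.04,0,100],[0.055,-0.01,0,0,100],[0.055,-0.01,0,0,100]]
  ]
}}

```text
t: 18.08
ee_pos: [0.5917, -0.0614, 0.1609]
tcp_rot: [2.072, 2.36, 0.001]
contact_force: [1.2, 0.1, 0.1]
finger_gap: 0.0547
grip_force: 0.0
```

Emit:
{"name": "carry_out", "arguments": {
  "rows": [
    [[-0.03,-0.05,0,0,100],[0,-0.05,0,0,100],[0,0,0,0,100]]
  ]
}}

```text
t: 18.45
ee_pos: [0.4933, -0.1045, 0.1599]
tcp_rot: [-2.071, -2.359, 0.002]
contact_force: [0.7, 0.5, -1.0]
finger_gap: 0.0858
grip_force: 0.0
```

```bash
python3 - <<'E'
from h import *
T=grab_frame("top")[:,:,::-1];S=grab_frame("side")[:,:,::-1]
cv2.imwrite("pics/t6.png",T);cv2.imwrite("pics/s6.png",S)
i=S.astype(int);m=((i[:,:,2]>120)&(i[:,:,1]<80)&(i[:,:,0]<80)).astype(np.uint8)
print("plate side",blob(S,m,(315,205,345,230))[:2],"was 329.64,216.84")
i=T.astype(int); brown=((i[:,:,2]-i[:,:,0]>55)&(i[:,:,2]<150)&(i[:,:,1]<100)).astype(np.uint8)
c,s,m=blob(T,brown,(248,185,275,212)); print("heel",c,s)
go([.559,.040,.15])
a=np.hstack([cv2.resize(T[150:225,235:355],(480,300)),cv2.resize(S[165:240,230:350],(480,300))]);cv2.imwrite("pics/p6.png",cv2.resize(a,(800,250)))
E
```

```text
plate side (array([329.35164835, 216.85714286]), array([322, 212,  16,  10,  91], dtype=int32)) was 329.64,216.84
heel [261.69058296 198.37668161] [252 189  20  18 223]
t 18.55 pos [ 0.4971 -0.1054  0.1608] shift mm [136.1  80.2  10.8] yaw 0.16 F [0.6 1.2 0.7] gap 0.0853
```

View pics/p6.png

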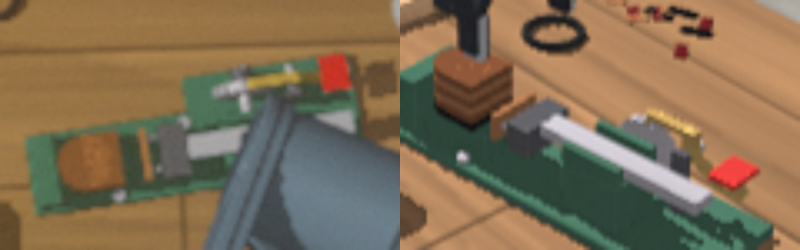

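The crops show the heel still standing in place with the jaw and its leather pad clear of it, about 25 mm back. The pawl and plate are seated again.

```bash
python3 - <<'E'
from h import *
p=np.array([.4965,-.1055,.161]);
for sgn in(1,-1):
  for dz in(0,.02,.04): print(sgn,dz,np.round(proj("side",p+np.array([.992*.05,.127*.05,0])*sgn+[0,0,dz]),1))
S=cv2.imread("pics/s6.png").astype(int)
for r in range(120,200,2): print(r,''.join('#' if S[r,c].max()<75 else 'o' if np.ptp(S[r,c])<35 else '.' for c in range(200,290)))
E
```

```text
1 0 [279.3 182. ]
1 0.02 [279.4 175.3]
1 0.04 [279.5 168.4]
-1 0 [251.9 197.9]
-1 0.02 [251.8 190.9]
-1 0.04 [251.6 183.8]
120 ................................................##################################ooooooo.
122 ................................................##################################oooooooo
124 ............................oo################..##################################oooooooo
126 ..........................########################################################oooooooo
128 .........................#########################################################oooo##oo
130 ........................o#########################################################o######o
132 ........................o################################################################o
134 ..........................###############################################################o
136 ............................o############################################################o
138 .....................................o###################################################o
140 .......................
[... 2122 characters left out ...]
...................................
186 ..............................o..............................#............................
188 .............................o.......###...#.............#................................
190 .............................###########.......#......#......##...........................
192 .............................o##########..................#...............................
194 .................#...........############..............#......#...........................
196 ..............###............o####o########........#.......#..........oooooooo............
198 ##........#####o.............o####o##########...........#.........ooooooooooooo#..........
```

The open tips sit about 42 mm above the reported TCP, which fits 29 mm plus the 13 mm swing. I correct for that and move over the heel.

Emit:
{"name": "carry_out", "arguments": {
  "rows": [
    [[0.041,0.0265,0,0.2,100],[0.041,0.0265,0,0,100],[0.041,0.0265,0,0,100],[0,0,0.04,0,100],[0,0,0,0,100]]
  ]
}}

```text
t: 19.18
ee_pos: [0.5585, 0.0282, 0.1173]
tcp_rot: [-2.07, -2.356, 0.005]
contact_force: [-0.2, -0.5, -0.1]
finger_gap: 0.0856
grip_force: 0.0
```

Emit:
{"name": "carry_out", "arguments": {
  "rows": [
    [[0,0,0,0,100]]
  ]
}}

```text
t: 19.3
ee_pos: [0.5607, 0.0267, 0.1209]
tcp_rot: [2.075, 2.358, 0.001]
contact_force: [0.2, 0.1, -0.3]
finger_gap: 0.0856
grip_force: 0.0
```

```bash
python3 -c "
from h import *
go([.5607,.0276,.05])"
```

```text
t 19.3 pos [0.5607 0.0267 0.1209] shift mm [ 0.9  0.  70.9] yaw -0.02 F [ 0.2  0.1 -0.3] gap 0.0856
```

Emit:
{"name": "carry_out", "arguments": {
  "rows": [
    [[0.001,0,0.035,0,100],[0,0,0.035,0,100],[0,0,0.008,0,100],[0,0,0.008,0,100],[0,0,0,0,100]]
  ]
}}

```text
t: 19.92
ee_pos: [0.5604, 0.0277, 0.0352]
tcp_rot: [2.075, 2.357, 0.001]
contact_force: [0.9, 0.5, -0.1]
finger_gap: 0.0855
grip_force: 0.0
```

Emit:
{"name": "carry_out", "arguments": {
  "rows": [
    [[0,0,0.007,0,100],[0,0,0.006,0,100],[0,0,0.005,0,100],[0,0,0.003,0,100],[0,0,0,0,100]]
  ]
}}

```text
t: 20.55
ee_pos: [0.5594, 0.0281, 0.0129]
tcp_rot: [-2.075, -2.358, 0.001]
contact_force: [0.2, -0.3, 0.0]
finger_gap: 0.0856
grip_force: 0.0
```

Emit:
{"name": "carry_out", "arguments": {
  "rows": [
    [[0,0,0,0,45],[0,0,0,0,45],[0,0,0,0,45],[0,0,0,0,45]]
  ],
  "newtons": 30
}}

```text
t: 21.05
ee_pos: [0.56, 0.028, 0.0136]
tcp_rot: [2.075, 2.358, 0.001]
contact_force: [1.6, -0.9, 2.1]
finger_gap: 0.0519
grip_force: 32.0
```

The gripper holds the heel at 51.9 mm. I lift it straight up.

Emit:
{"name": "carry_out", "arguments": {
  "rows": [
    [[0,0,0,0,40],[0,0,-0.005,0,40],[0,0,-0.015,0,40],[0,0,-0.03,0,40],[0,0,-0.03,0,40]]
  ],
  "newtons": 45
}}

```text
t: 21.68
ee_pos: [0.5593, 0.0283, 0.0946]
tcp_rot: [-2.075, -2.358, 0.0]
contact_force: [-0.6, -0.2, -0.8]
finger_gap: 0.0514
grip_force: 47.3
```

Emit:
{"name": "carry_out", "arguments": {
  "rows": [
    [[0.02,0.008,-0.02,0,40],[0.04,0.016,0,0,40],[0.05,0.02,0,0,40],[0.05,0.02,0,0,40],[0.05,0.02,0,0,40]]
  ]
}}

```text
t: 22.3
ee_pos: [0.6164, 0.2488, 0.1143]
tcp_rot: [2.076, 2.358, 0.001]
contact_force: [0.0, -0.3, -0.8]
finger_gap: 0.0511
grip_force: 47.4
```

Emit:
{"name": "carry_out", "arguments": {
  "rows": [
    [[0.035,0.014,0,0,40],[0.02,0.005,0,0,40],[0,0,0,0,40],[0,0,0,0,40]]
  ]
}}

```text
t: 22.8
ee_pos: [0.6278, 0.3026, 0.1133]
tcp_rot: [2.076, 2.358, -0.002]
contact_force: [0.6, -0.4, -0.6]
finger_gap: 0.0518
grip_force: 47.4
```

```bash
python3 - <<'E'
from h import *
T=grab_frame("top")[:,:,::-1];S=grab_frame("side")[:,:,::-1]
go([.6287,.304,.03])
a=np.hstack([cv2.resize(T[130:230,130:230],(400,400)),cv2.resize(S[100:200,170:270],(400,400))]);cv2.imwrite("pics/p7.png",a)
E
```

```text
t 22.9 pos [0.6281 0.3024 0.1134] shift mm [ 1.6  0.9 83.4] yaw -0.09 F [-0.5 -0.  -2.2] gap 0.0514
```

Emit:
{"name": "carry_out", "arguments": {
  "rows": [
    [[0.002,0.001,0.04,0,40],[0,0,0.04,0,40],[0,0,0.025,0,40],[0,0,0.01,0,40],[0,0,0,0,40]]
  ]
}}

```text
t: 23.52
ee_pos: [0.6289, 0.3053, -0.0018]
tcp_rot: [-2.076, -2.357, 0.001]
contact_force: [-0.3, 0.6, -1.3]
finger_gap: 0.0514
grip_force: 47.4
```

Emit:
{"name": "carry_out", "arguments": {
  "rows": [
    [[0,0,0.005,0,40],[0,0,0.003,0,40],[0,0,0.002,0,40],[0,0,0,0,40]]
  ]
}}

```text
t: 24.02
ee_pos: [0.6287, 0.3062, -0.0117]
tcp_rot: [-2.075, -2.359, 0.0]
contact_force: [0.6, 0.9, -1.2]
finger_gap: 0.0516
grip_force: 47.4
```

Emit:
{"name": "carry_out", "arguments": {
  "rows": [
    [[0,0,0.002,0,40],[0,0,0.001,0,40],[0,0,0,0,40]]
  ]
}}

```text
t: 24.4
ee_pos: [0.6287, 0.3061, -0.015]
tcp_rot: [-2.075, -2.358, 0.0]
contact_force: [-0.1, 0.2, -1.1]
finger_gap: 0.0521
grip_force: 47.4
```

Emit:
{"name": "carry_out", "arguments": {
  "rows": [
    [[0,0,0.001,0,40],[0,0,0.001,0,40],[0,0,0,0,40]]
  ]
}}

```text
t: 24.78
ee_pos: [0.6287, 0.3061, -0.0169]
tcp_rot: [-2.075, -2.358, 0.0]
contact_force: [0.3, 0.1, -1.8]
finger_gap: 0.0515
grip_force: 47.4
```

Emit:
{"name": "carry_out", "arguments": {
  "rows": [
    [[0,0,0.001,0,40],[0,0,0.001,0,40],[0,0,0,0,40]]
  ]
}}

```text
t: 25.15
ee_pos: [0.6287, 0.3061, -0.0189]
tcp_rot: [-2.075, -2.358, 0.0]
contact_force: [-0.2, 0.7, -2.2]
finger_gap: 0.0517
grip_force: 47.4
```

Emit:
{"name": "carry_out", "arguments": {
  "rows": [
    [[0,0,0.001,0,40],[0,0,0,0,40]]
  ]
}}

```text
t: 25.4
ee_pos: [0.6288, 0.3061, -0.0199]
tcp_rot: [-2.075, -2.358, 0.0]
contact_force: [0.4, -0.1, -0.8]
finger_gap: 0.0515
grip_force: 47.4
```

Emit:
{"name": "carry_out", "arguments": {
  "rows": [
    [[0,0,0.001,0,40],[0,0,0,0,40]]
  ]
}}

```text
t: 25.65
ee_pos: [0.6289, 0.3062, -0.0203]
tcp_rot: [2.075, 2.358, 0.0]
contact_force: [-0.8, 0.4, 2.1]
finger_gap: 0.0514
grip_force: 47.6
```

Touchdown is at the predicted height, so I release.

Emit:
{"name": "carry_out", "arguments": {
  "rows": [
    [[0,0,0,0,75],[0,0,0,0,75],[0,0,0,0,75]]
  ]
}}

```text
t: 26.02
ee_pos: [0.6288, 0.3061, -0.0209]
tcp_rot: [-2.075, -2.358, -0.0]
contact_force: [0.1, -0.1, -0.6]
finger_gap: 0.0642
grip_force: 0.0
```

Emit:
{"name": "carry_out", "arguments": {
  "rows": [
    [[0,0,-0.01,0,75],[0,0,-0.03,0,75],[0,0,-0.05,0,75],[0,0,-0.05,0,75],[0,-0.05,-0.03,0,75]]
  ]
}}

```text
t: 26.65
ee_pos: [0.5829, 0.3, 0.153]
tcp_rot: [2.074, 2.354, 0.01]
contact_force: [0.0, 0.1, 0.6]
finger_gap: 0.0637
grip_force: 0.0
```

Emit:
{"name": "carry_out", "arguments": {
  "rows": [
    [[-0.04,-0.045,0,0,75],[-0.04,-0.045,0,0,75],[-0.04,-0.045,0,0,75],[-0.04,-0.045,0,0,75],[0,0,0,0,75]]
  ]
}}

```text
t: 27.28
ee_pos: [0.418, 0.1162, 0.1497]
tcp_rot: [-2.079, -2.355, 0.002]
contact_force: [0.6, 0.8, 0.5]
finger_gap: 0.0642
grip_force: 0.0
```

```bash
python3 - <<'E'
from h import *
T=grab_frame("top")[:,:,::-1];S=grab_frame("side")[:,:,::-1]
print(sense()['t'])
a=np.hstack([cv2.resize(T[130:250,140:260],(400,400)),cv2.resize(S[120:240,190:310],(400,400))]);cv2.imwrite("pics/p8.png",a)
E
```

```text
27.375
```

View pics/p8.png

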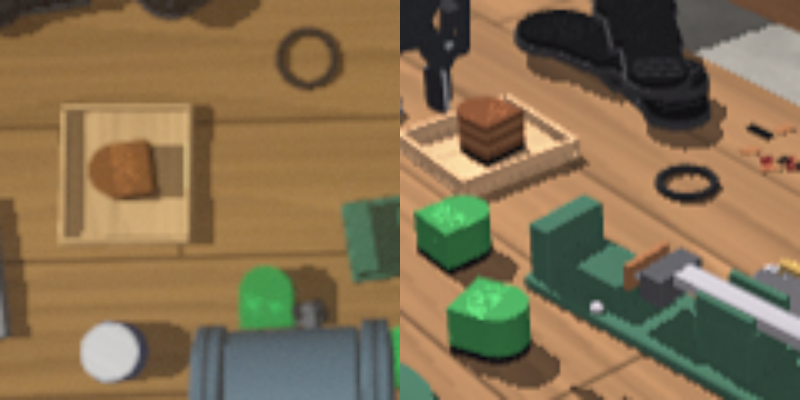

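The heel stands upright in the tray, at about (125,170) in the top crop. The jaw is back, the other things are untouched, and the arm is clear.

```bash
python3 -c "
from workcell import *
print(close_job())"
```

```text
the job is handed in; nothing more can be done
None
```

The job is handed in: pawl lifted with at most about 13 N in the readings, jaw all the way back, pawl dropped in again, and the heel set down upright in the wooden tray at about 27 s, with nothing else on the bench moved as far as the pictures show.

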